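# Find the loose pipe-clip bolt and hold the clip open

### The arm

A 6-joint arm with a two-finger parallel gripper is mounted at the origin on the work surface. World frame = base frame: x ahead of the robot, y to its left, z up, the work surface at z = 0. Lengths are in mm, angles in rad, forces in N, time in s.
With the tool pointing down it reaches from about 275 to 775 mm from the base axis. Payload 14.6 kg.
Tool frame: the origin (TCP) lies midway between the tips of the shut fingers; the grasp point (between the pads) lies 19 mm behind it; z points along the fingers, y is the direction in which the jaws open and shut (so a half turn about z gives the same grasp; the last joint's range is limited). The gripper opens to 85 mm and grips with 20 to 120 N. Pads are 22 mm wide; open, the fingers measure 114 mm over their backs; the gripper's body (76 mm by 85 mm) begins 54 mm behind the grasp point. The pads swing forward as they close: fully open they stand 13 mm farther back than shut.
Start: joints at [-1.407, 0.263, -0.048, 1.259, 0, 1.415], TCP at [164.543, -498.552, 231.278] pointing down, gripper open.
Joint ranges: [-2.65, 2.65], [-0.89, 1.7], [-1.18, 1.37], [-2.13, 2.11], [-1.35, 1.29], [-3.14, 3.14]. Speed limits (rad/s): [1.89, 1.89, 2.57, 2.79, 3.14, 3.14].

### API

Orientations are given as [roll, pitch, yaw] about the fixed x, y, z axes, in that order (R = Rz(yaw) Ry(pitch) Rx(roll)).
In Python, from cell import * gives the robot as it stands.
- The arm moves only by the tool move_arm, never from a script. Its argument "moves" is a list of rows, each an object of numbers: "tx", "ty", "tz": the shift along the tool's x, y, z in cm; "twist": the turn about the tool's z in rad. In form: [{"tx": .., "ty": .., "tz": .., "twist": ..}, ...]. A call has 1 to 10 rows; each row is the pose to reach, as a shift and turn from the pose commanded when the call began, along the tool's axes at that moment; what a row does not reach only later rows make up. A row lasts 1/8 s, in which the tool goes at most 62.5 mm and 10.7 degrees, less where a joint would pass 70% of its speed; a pose out of reach is approached as far as the arm can. A call with a gripper value outside its range is refused whole. "fingers" is the gripper's target within -1 to 1 (fully open at 1, half-way at 0, shut at -1), set as the call begins (left out, the last holds). The fingers move at their own pace and stop on an object; the grip force is fixed at half the most. Time passes only in rows, so rows that repeat a pose let the fingers close. It gives the time, the measured TCP pose, the force and the opening at its end, in the units of the state.
- get_state(): the state, without advancing time (a new reading comes with each control period).
- get_image(name): name is "side" or "top" or "wrist"; returns (picture, depth): 384x512x3 uint8, red, green, blue; 384x512 float32, mm along the optical axis (not along the pixel's ray), 0 where there is no reading.
- calibration(name): a dict with "fov_y" (degrees; the focal length in pixels is half the picture's height over the tangent of half this angle, whatever the lens; pixels are square), "cx", "cy" (the principal point, pixels), "pose" (4x4, takes a point from camera to world coordinates). Camera axes: x right, y down, z forward; pixel columns grow to the right and rows downward; lengths in mm; the calibration is good to about 2 mm. A picture is of the moment at which its call begins: read the wrist's pose just before it. calibration takes no time and is no camera call; for the wrist camera it gives the pose at the moment of the call.
- hand_in(): hands the job in, once; it reports no verdict.
The state is a dict: "time_s": time; "joint_positions": joint angles; "qvel": joint speeds; "joint_efforts": joint torques, N m; "tcp_pos": TCP position; "ee_rot": TCP orientation; "contact_force": force on the tool from outside, world axes, zero at the start; "moment": the same for the moment, N m; "finger_gap": finger opening in mm.
Only numpy, scipy, OpenCV 4.12 (cv2) and the standard library are available. Lean on these libraries where they do the work, as an engineer would, in place of code of your own. Each camera call takes 0.05 s, during which the arm holds its last target.

### The job

The workshop's compressed-air pipe rattles because one of the three bolts on its hinged clips has let go. Start at the clip next to the brass shut-off valve and work along the pipe, tapping each of the three bolt heads from above with the fingertips: the loose one gives and springs back, the tight ones do not. Then lift the top half of the clip with the loose bolt open by at least 45 degrees and finish while still holding it up there with the gripper, so that I can change its liner; leave the loose things on the bench and board where they lie.

Things in the scene. Friction and masses are not known exactly. Their poses are not given: they have to be found in the camera images.
- manifold: Air manifold fixed to the bench: plywood board 170 x 680 x 18 mm, browner than the bench, along its y a 40 mm pipe (axis 58 mm above the bench) held by three like steel clips about 150 mm apart; between them two outlets pointing away from the robot. Ears and bolts on the robot's side. Origin: centre of the board's underside, under the pipe's axis. Top of clips 85 mm above the bench.
- valve (a point): Centre of the brass ball valve (shut-off) at the manifold's +y end, the robot's left; flat lever on top, 110 mm above the bench. At the pipe's other end a gauge, 107 mm high, and a black end cap.
- bolt_a: Bolt of clip a: dark steel hex head 16 mm across flats, 8 mm high, on a 22 mm flange 2 mm thick. Origin: middle of the head's top, 75 mm above the bench. The clips' order along the pipe varies. All three bolts look alike. A tight one is rigid; the one loose bolt dips straight down when tapped (starts at 1 N, 5 mm down at 3.6 N, then stops hard) and springs back.
- cap_a (a joint): Opening angle (rad) of clip a's hinged top half: 0 shut, grows as the ear rises. A tight bolt locks it shut; the clip with the loose bolt opens freely up to a stop at 1.35, takes its bolt with it and falls shut when let go (about 0.2 kg, 1 to 2 N at the ear).
- ear_a (a point): Middle of the upper ear of clip a: steel plate 7 mm thick, 32 mm wide along the pipe, its free end 16 mm from here toward the robot; bolt head in its middle, 13.5 mm higher. The fixed lower ear beneath is only 22 mm wide; under it, 38 mm below here, the clip's foot. Here 61.5 mm above the bench. Axes turn with the cap: x to the hinge, y along the pipe, z up when shut.
- hinge_a (a point): Hinge axis of clip a's top half, beyond the pipe: 78 mm from the ear point along x, 3.5 mm lower. It runs along this point's y, along the pipe; the ear swings up and away from the robot about it.
- bolt_b: Bolt of clip b: dark steel hex head 16 mm across flats, 8 mm high, on a 22 mm flange 2 mm thick. Origin: middle of the head's top, 75 mm above the bench. The clips' order along the pipe varies. All three bolts look alike. A tight one is rigid; the one loose bolt dips straight down when tapped (starts at 1 N, 5 mm down at 3.6 N, then stops hard) and springs back.
- cap_b (a joint): Opening angle (rad) of clip b's hinged top half: 0 shut, grows as the ear rises. A tight bolt locks it shut; the clip with the loose bolt opens freely up to a stop at 1.35, takes its bolt with it and falls shut when let go (about 0.2 kg, 1 to 2 N at the ear).
- ear_b (a point): Middle of the upper ear of clip b: steel plate 7 mm thick, 32 mm wide along the pipe, its free end 16 mm from here toward the robot; bolt head in its middle, 13.5 mm higher. The fixed lower ear beneath is only 22 mm wide; under it, 38 mm below here, the clip's foot. Here 61.5 mm above the bench. Axes turn with the cap: x to the hinge, y along the pipe, z up when shut.
- hinge_b (a point): Hinge axis of clip b's top half, beyond the pipe: 78 mm from the ear point along x, 3.5 mm lower. It runs along this point's y, along the pipe; the ear swings up and away from the robot about it.
- bolt_c: Bolt of clip c: dark steel hex head 16 mm across flats, 8 mm high, on a 22 mm flange 2 mm thick. Origin: middle of the head's top, 75 mm above the bench. The clips' order along the pipe varies. All three bolts look alike. A tight one is rigid; the one loose bolt dips straight down when tapped (starts at 1 N, 5 mm down at 3.6 N, then stops hard) and springs back.
- cap_c (a joint): Opening angle (rad) of clip c's hinged top half: 0 shut, grows as the ear rises. A tight bolt locks it shut; the clip with the loose bolt opens freely up to a stop at 1.35, takes its bolt with it and falls shut when let go (about 0.2 kg, 1 to 2 N at the ear).
- ear_c (a point): Middle of the upper ear of clip c: steel plate 7 mm thick, 32 mm wide along the pipe, its free end 16 mm from here toward the robot; bolt head in its middle, 13.5 mm higher. The fixed lower ear beneath is only 22 mm wide; under it, 38 mm below here, the clip's foot. Here 61.5 mm above the bench. Axes turn with the cap: x to the hinge, y along the pipe, z up when shut.
- hinge_c (a point): Hinge axis of clip c's top half, beyond the pipe: 78 mm from the ear point along x, 3.5 mm lower. It runs along this point's y, along the pipe; the ear swings up and away from the robot about it.
- spanner: Bystander: steel spanner 170 mm long, lying on the bench on the robot's side of the board. Origin: centre of its underside.
- screwdriver: Bystander: screwdriver 190 mm long with black handle, lying beyond the board. Origin: centre of its underside.
- liner: Bystander: new black rubber liner, a ring 47 mm across and 30 mm high, standing on the bench on the robot's side of the board. Origin: centre of its underside.
- washers: Bystander: thick steel washer 22 mm across, 6 mm high, lying on the board between the clips. Origin: centre of its underside.
- tape: Bystander: roll of blue tape 104 mm across, 25 mm high, beyond the board. Origin: centre of its underside.
- bin: Bystander: grey parts bin 110 x 150 x 55 mm past the board's right end. Origin: centre of its underside.
- glue: Bystander: white glue bottle 58 mm across, 160 mm high, past the valve end of the board. Origin: centre of its underside.

How it is judged (in metres and radians):
On the way, in this order (a step that is already met when the one before it is completed fails the run):
1. the bolt nearest the valve is tapped with the fingers (more than 2.5 N) (((y of bolt_a in the frame of manifold above 0.075 m and contact force between the fingers and bolt_a above 2.5 N) or (y of bolt_b in the frame of manifold above 0.075 m and contact force between the fingers and bolt_b above 2.5 N) or (y of bolt_c in the frame of manifold above 0.075 m and contact force between the fingers and bolt_c above 2.5 N))), for 0.02 s.
2. the bolt in the middle is tapped with the fingers (more than 2.5 N) (((y of bolt_a in the frame of manifold between -0.075 and 0.075 m and contact force between the fingers and bolt_a above 2.5 N) or (y of bolt_b in the frame of manifold between -0.075 and 0.075 m and contact force between the fingers and bolt_b above 2.5 N) or (y of bolt_c in the frame of manifold between -0.075 and 0.075 m and contact force between the fingers and bolt_c above 2.5 N))), for 0.02 s.
3. the bolt farthest from the valve is tapped with the fingers (more than 2.5 N) (((y of bolt_a in the frame of manifold below -0.075 m and contact force between the fingers and bolt_a above 2.5 N) or (y of bolt_b in the frame of manifold below -0.075 m and contact force between the fingers and bolt_b above 2.5 N) or (y of bolt_c in the frame of manifold below -0.075 m and contact force between the fingers and bolt_c above 2.5 N))), for 0.02 s.
4. the clip with the loose bolt is lifted open past 43 degrees (value of joint any of cap_a, cap_b, cap_c above 0.75 rad), for 0.2 s.
At the end, for the whole second after the job is handed in: The clip with the loose bolt stands open at least 0.75 rad (43 degrees), still (under 0.15 rad/s), held by the fingers (contact over 0.3 N) and by nothing else (a clip with a tight bolt cannot be opened) (((value of joint cap_a above 0.75 rad and contact force between the fingers and cap_a above 0.3 N and velocity of joint cap_a between -0.15 and 0.15 rad/s and contact force between each of spanner, screwdriver, liner, washers, tape, bin, glue and cap_a below 0.1 N) or (value of joint cap_b above 0.75 rad and contact force between the fingers and cap_b above 0.3 N and velocity of joint cap_b between -0.15 and 0.15 rad/s and contact force between each of spanner, screwdriver, liner, washers, tape, bin, glue and cap_b below 0.1 N) or (value of joint cap_c above 0.75 rad and contact force between the fingers and cap_c above 0.3 N and velocity of joint cap_c between -0.15 and 0.15 rad/s and contact force between each of spanner, screwdriver, liner, washers, tape, bin, glue and cap_c below 0.1 N))); the arm keeps its last pose, push and grip.
It fails at once if a loose thing on the bench or board is disturbed (moved more than 25 mm) (distance of any of spanner, screwdriver, liner, washers, tape, bin, glue from where it was at the start of the episode above 0.025 m).
It also fails if it takes over 45 s, if anything falls off the work surface, if the arm or the gripper's body presses on something with over 40 N, if the wrist force passes 120 N, or if a joint passes its speed limit or range.

## Working session

There is one attempt and no reset: what is moved stays moved. The work goes in short steps, Python scripts to look and compute and a tool call to move; the robot and the scene stay as the last step left them, time stands still between calls to the robot, and variables do not carry over. Pictures are saved under pics/ and viewed, and the job is handed in when it is done.

Besides the shell and the picture viewer there is one more tool, called as name(argument=value, ...), one argument or row to a line, values as JSON. move_arm: Moves the arm, as the interface text tells. Its arguments: {"type":"object","properties":{"moves":{"type":"array","items":{"type":"object","properties":{"tx":{"type":"number"},"ty":{"type":"number"},"tz":{"type":"number"},"twist":{"type":"number"}}}},"fingers":{"type":"number"}},"required":["moves"]}

```bash
mkdir -p pics; ls; python3 - <<'E'
from cell import *
import cv2,numpy as np
print(get_state())
for n in ("top","side","wrist"):
    c=calibration(n); print(n,c)
    im,d=get_image(n); cv2.imwrite(f"pics/{n}0.png",im[:,:,::-1]); np.save(f"{n}0.npy",d)
E
```

```text
pics
{'time_s': 0.0, 'joint_positions': array([-1.40729876e+00,  2.63488529e-01, -4.89439555e-02,  1.25940420e+00,
        4.96724084e-06,  1.41549059e+00]), 'qvel': array([ 0.00110397,  0.00143461, -0.00012085,  0.0006957 , -0.00095823,
        0.00085641]), 'joint_efforts': array([-4.14272770e-03, -6.37608933e+01,  3.84570730e+01,  1.37289532e-02,
       -2.42734732e-04,  4.69691273e-06]), 'tcp_pos': array([ 164.49796214, -498.26592337,  230.8403556 ]), 'ee_rot': array([-3.14056558e+00, -1.65832777e-04,  3.18803214e-01]), 'contact_force': array([ 0.55502774,  0.43039467, -0.18594884]), 'moment': array([0.01906686, 0.05310074, 0.03494674]), 'finger_gap': 85.30270371457755}
top {'fov_y': 45.67283349419583, 'cx': 256.4727794035794, 'cy': 182.0479492139115, 'pose': array([[ 4.92969797e-04, -9.97461839e-01,  7.12013859e-02,
         4.69967179e+02],
       [-9.99998533e-01, -6.08533148e-04, -1.60136658e-03,
         1.42012954e+01],
       [ 1.64063045e-03, -7.12004920e-02, -9.97460675e-01,
         1.61277386e+03],
       [ 0.00000000e+00,  0.00000000e+00,  0.00000000e+00,
         1.0
[... 185 characters left out ...]
2e+02],
       [-3.22894169e-01,  7.14196377e-01, -6.21017625e-01,
         8.32165277e+02],
       [ 3.74853725e-03, -6.55194841e-01, -7.55450640e-01,
         1.03441236e+03],
       [ 0.00000000e+00,  0.00000000e+00,  0.00000000e+00,
         1.00000000e+00]])}
wrist {'fov_y': 65.6624350413284, 'cx': 251.89956142251052, 'cy': 188.01543480046928, 'pose': array([[ 3.13603904e-01, -9.03778527e-01, -2.91267859e-01,
         2.38350046e+02],
       [-9.49550727e-01, -2.99276719e-01, -9.37382637e-02,
        -4.74518856e+02],
       [-2.45105936e-03,  3.05970293e-01, -9.52037905e-01,
         3.74382143e+02],
       [ 0.00000000e+00,  0.00000000e+00,  0.00000000e+00,
         1.00000000e+00]])}
```

View pics/top0.png

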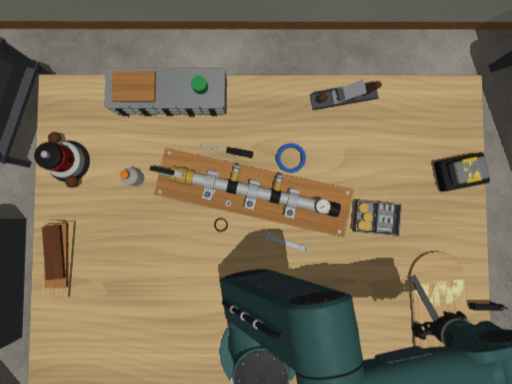

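View pics/side0.png

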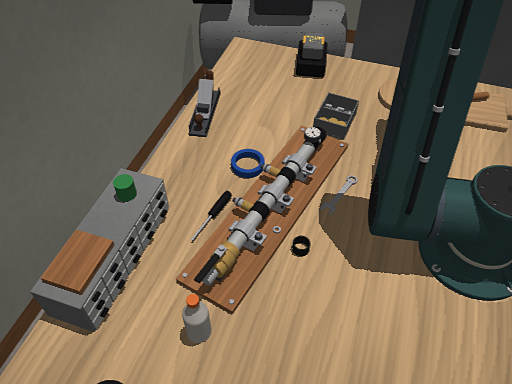

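The top view shows the board tilted, from about (155,190) to (352,230). Clips sit near (208,190), (250,200) and (290,210). I'll enlarge it.

```bash
python3 - <<'E'
import cv2
im=cv2.imread("pics/top0.png")
c=im[145:240,145:275]; cv2.imwrite("pics/topA.png",cv2.resize(c,None,fx=6,fy=6,interpolation=cv2.INTER_CUBIC))
c=im[155:250,230:360]; cv2.imwrite("pics/topB.png",cv2.resize(c,None,fx=6,fy=6,interpolation=cv2.INTER_CUBIC))
E
```

```text
(no output)
```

View pics/topA.png

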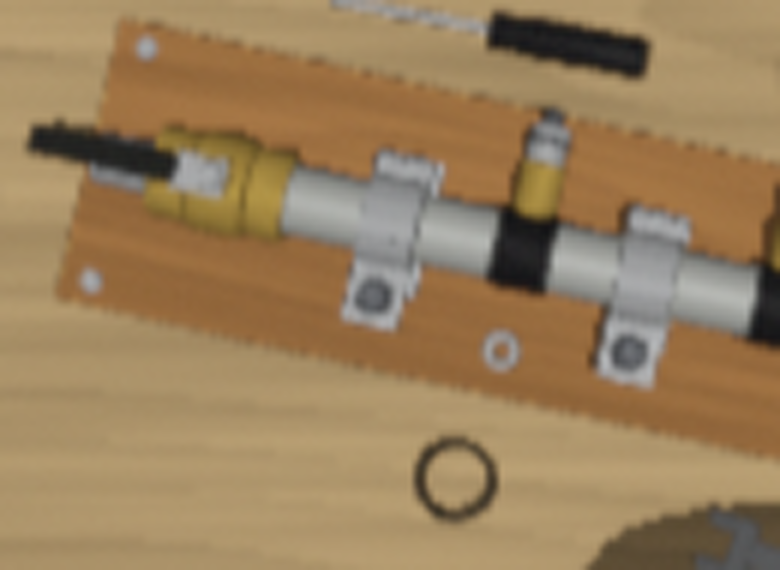

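View pics/topB.png

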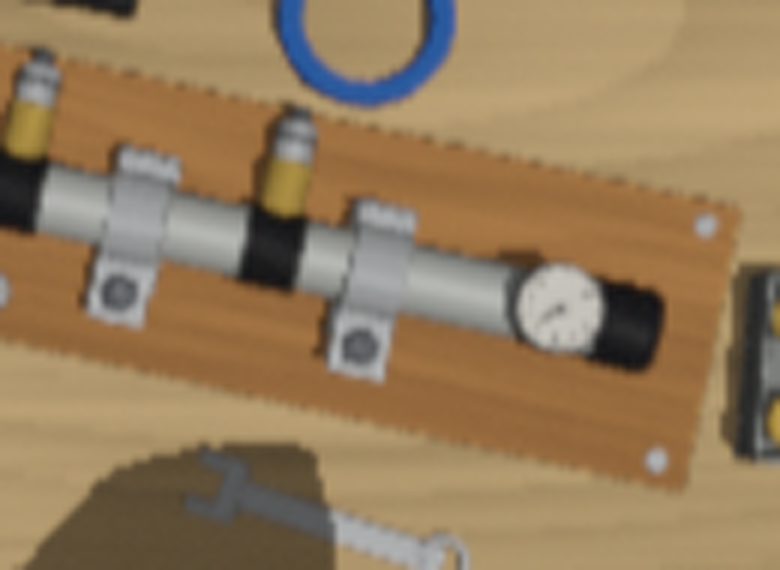

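```bash
cat > h.py <<'E'
from cell import *
import cv2,numpy as np
from scipy.spatial.transform import Rotation as Rn
def ray(c,uv,z):
    f=192/np.tan(np.radians(c['fov_y'])/2); P=c['pose']
    d=P[:3,:3]@np.array([(uv[0]-c['cx'])/f,(uv[1]-c['cy'])/f,1.]); o=P[:3,3]
    return o+d*(z-o[2])/d[2]
def proj(c,p):
    f=192/np.tan(np.radians(c['fov_y'])/2); P=c['pose']
    q=P[:3,:3].T@(np.array(p)-P[:3,3]); return np.array([f*q[0]/q[2]+c['cx'],f*q[1]/q[2]+c['cy']])
E
python3 - <<'E'
from h import *
c=calibration("top"); d=np.load("top0.npy")
B=[]
for n,(u,v) in dict(A=(206.75,194.1),B=(249.4,203.25),C=(289.6,212.25)).items():
    f=192/np.tan(np.radians(c['fov_y'])/2); dd=d[round(v),round(u)]
    q=c['pose'][:3,:3]@np.array([(u-c['cx'])/f*dd,(v-c['cy'])/f*dd,dd])+c['pose'][:3,3]
    p=ray(c,(u,v),75); B.append(p); print(n,p.round(1),'depth pt',q.round(1))
B=np.array(B); print(np.linalg.norm(np.diff(B,axis=0),axis=1))
dy=B[0]-B[2]; print('yaw',np.arctan2(-dy[0],dy[1]))
# board corners topA: screws etc
for uv in [(145+125/6,145+20/6),(145+60/6,145+297/6),(230+740/6,155+205/6),(230+685/6,155+490/6)]:
    print(ray(c,np.array(uv)-.42,18).round(1))
E
```

```text
A [538.9 179.5  75. ] depth pt [538.9 179.5  75.1]
B [508.1  35.5  75. ] depth pt [508.   35.5  78.9]
C [477.9 -99.8  75. ] depth pt [477.9 -99.8  75.7]
[147.21571805 138.67936783]
yaw -0.21491928729127285
[704.2 332.6  18. ]
[541.4 368.1  18. ]
[ 560.5 -326.3   18. ]
[ 395. -292.   18.]
```

```bash
cat >> h.py <<'E'
YAW=np.pi-0.215
def go(x,y,z,yaw=YAW):
    s=get_state(); p=s['tcp_pos']; R=Rn.from_euler('xyz',[np.pi,0,s['ee_rot'][2]]).as_matrix()
    d=R.T@(np.array([x,y,z])-p)/10
    tw=-(yaw-s['ee_rot'][2]); tw=(tw+np.pi)%(2*np.pi)-np.pi
    print('tx,ty,tz cm',d.round(2),'twist',round(tw,3),'| now',p.round(1),'rot',s['ee_rot'].round(3),'t',round(s['time_s'],2),'F',s['contact_force'].round(2),'j6',s['joint_positions'][5].round(2))
E
python3 - <<'E'
from h import *
go(538.9,179.5,200)
E
```

```text
tx,ty,tz cm [ 56.8  -52.63   3.09] twist -2.608 | now [ 164.5 -498.3  230.9] rot [-3.141 -0.     0.319] t 0.15 F [ 0.19 -0.62  0.03] j6 1.42
```

View pics/wrist0.png

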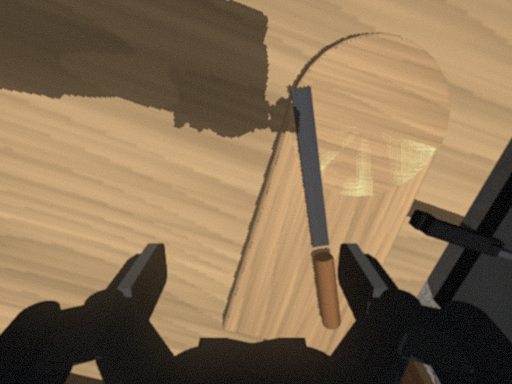

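The wrist view shows the open fingertips at about (150,250) and (350,250), with only bystanders in sight. Next I'm moving above bolt A.

move_arm(
  fingers=-1,
  moves=[
    {"tx": 5, "ty": -4.6, "tz": 0, "twist": -0.18},
    {"tx": 10, "ty": -9.2, "tz": 0, "twist": -0.36},
    {"tx": 15, "ty": -14, "tz": 0, "twist": -0.54},
    {"tx": 20, "ty": -18.5, "tz": 0, "twist": -0.72},
    {"tx": 25, "ty": -23, "tz": 0, "twist": -0.9},
    {"tx": 30, "ty": -27.8, "tz": 0, "twist": -1.08},
    {"tx": 35, "ty": -32.4, "tz": 0.5, "twist": -1.26},
    {"tx": 40, "ty": -37, "tz": 1, "twist": -1.44},
    {"tx": 45, "ty": -41.7, "tz": 1.5, "twist": -1.62},
    {"tx": 50, "ty": -46.3, "tz": 2, "twist": -1.8},
  ],
)

```text
time_s: 1.4
tcp_pos: [467.3, 50.2, 215.3]
ee_rot: [3.141, 0.0, 2.125]
contact_force: [1.3, -1.4, 0.2]
finger_gap: -0.1
```

```bash
python3 - <<'E'
from h import *
go(538.9,179.5,180)
E
```

```text
tx,ty,tz cm [ 7.23 12.9   3.53] twist -0.802 | now [467.3  50.2 215.3] rot [3.141 0.    2.125] t 1.4 F [ 1.29 -1.43  0.15] j6 0.95
```

move_arm(
  moves=[
    {"tx": 3, "ty": 5, "tz": 1, "twist": -0.18},
    {"tx": 5, "ty": 9, "tz": 2, "twist": -0.36},
    {"tx": 6, "ty": 10, "tz": 3, "twist": -0.54},
    {"tx": 6, "ty": 10, "tz": 3.5, "twist": -0.72},
    {"tx": 6, "ty": 10, "tz": 3.5, "twist": -0.8},
    {"tx": 6, "ty": 10, "tz": 3.5, "twist": -0.8},
  ],
)

```text
time_s: 2.15
tcp_pos: [520.6, 151.3, 180.2]
ee_rot: [-3.141, -0.0, 2.918]
contact_force: [-0.2, -0.6, 0.1]
finger_gap: -0.0
```

```bash
python3 - <<'E'
from h import *
go(538.9,179.5,120)
c=calibration("wrist"); im,d=get_image("wrist")
cv2.imwrite("pics/w1.png",im[:,:,::-1]); np.save("w1.npy",d)
for p in [(538.9,179.5,75),(508.1,35.5,75)]: print(proj(c,p).round(1))
E
```

```text
tx,ty,tz cm [-1.16  3.15  6.02] twist -0.008 | now [520.6 151.3 180.2] rot [-3.141 -0.     2.918] t 2.15 F [-0.24 -0.6   0.11] j6 0.36
[287.9 199.5]
[122.5 201.6]
```

View pics/w1.png

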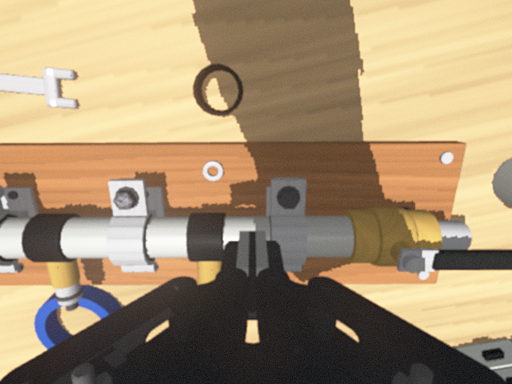

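Wrist view: bolt A is at about (288,197) and bolt B at (125,198), close to where I predicted them. The pipe runs parallel to the image rows, so the yaw is right. I'll refine with an enlarged crop.

```bash
python3 - <<'E'
import cv2
im=cv2.imread("pics/w1.png")
c=im[165:245,90:320]; cv2.imwrite("pics/w1c.png",cv2.resize(c,(690,240),interpolation=cv2.INTER_CUBIC))
E
```

```text
(no output)
```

View pics/w1c.png

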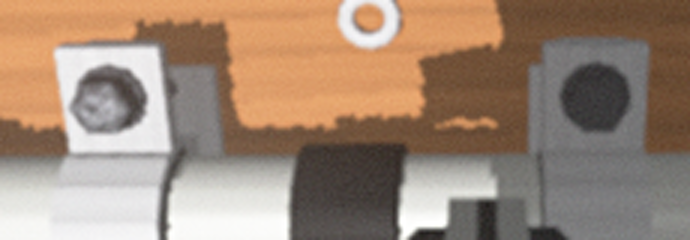

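```bash
python3 - <<'E'
from h import *
c=calibration("wrist")
for uv in [(288,197),(123,198)]: print(ray(c,uv,75).round(1))
go(537.5,179.3,95)
E
```

```text
[536.7 180.   75. ]
[505.  37.  75.]
tx,ty,tz cm [-1.01  3.11  8.53] twist -0.01 | now [520.7 151.3 180.3] rot [-3.142 -0.     2.917] t 2.2 F [-0.71 -0.01 -0.59] j6 0.36
```

move_arm(
  moves=[
    {"tx": -1, "ty": 3.1, "tz": 0, "twist": -0.01},
    {"tx": -1, "ty": 3.15, "tz": 5, "twist": -0.01},
    {"tx": -1, "ty": 3.15, "tz": 9, "twist": -0.01},
    {"tx": -1, "ty": 3.15, "tz": 9.8, "twist": -0.01},
    {"tx": -1, "ty": 3.15, "tz": 9.8, "twist": -0.01},
  ],
)

```text
time_s: 2.82
tcp_pos: [537.8, 179.7, 83.1]
ee_rot: [3.141, 0.0, 2.928]
contact_force: [-0.7, 0.1, 0.0]
finger_gap: -0.0
```

```bash
python3 - <<'E'
from h import *
go(537.8,179.8,75)
im,d=get_image("wrist"); cv2.imwrite("pics/w2.png",im[:,:,::-1])
im,d=get_image("side"); cv2.imwrite("pics/s2.png",cv2.resize(im[150:310,170:360,::-1],None,fx=4,fy=4,interpolation=cv2.INTER_CUBIC)[:600,:760])
E
```

```text
tx,ty,tz cm [0.   0.01 0.81] twist 0.001 | now [537.8 179.7  83.1] rot [3.141 0.    2.928] t 2.83 F [-0.74  0.08  0.02] j6 0.39
```

View pics/w2.png

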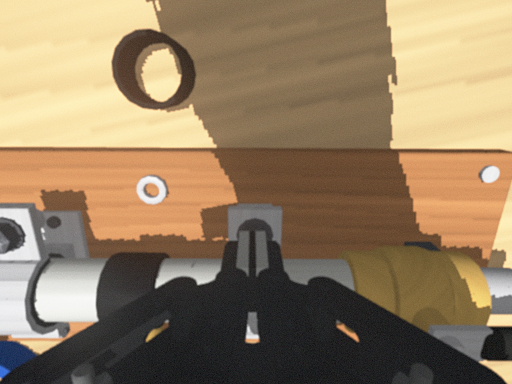

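View pics/s2.png

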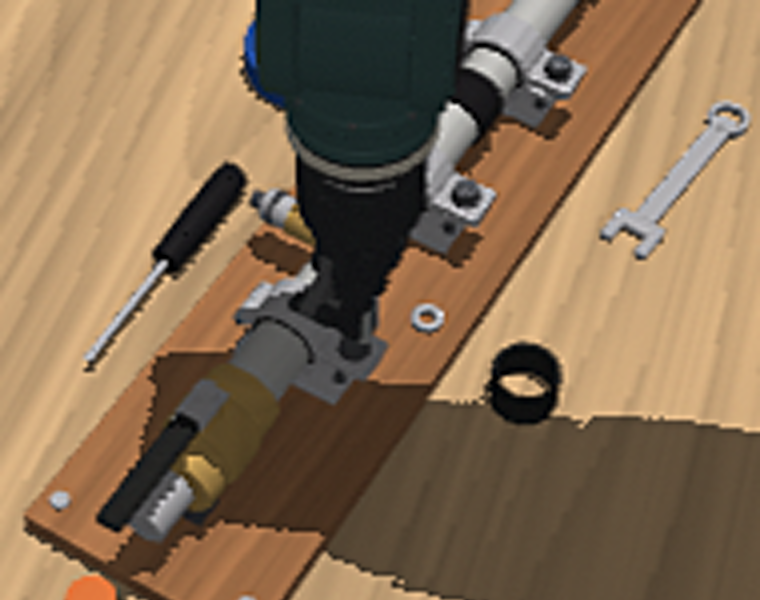

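The shut fingertips sit over bolt A in both views (wrist picture, about (254,235)). I'll press in small steps.

move_arm(
  moves=[
    {"tz": 0.5},
    {"tz": 0.7},
    {"tz": 0.8},
    {"tz": 0.85},
  ],
)

```text
invalid input
```

```bash
python3 - <<'E'
from h import *
go(537.8,179.8,75)
E
```

```text
tx,ty,tz cm [ 0.06 -0.02  0.9 ] twist 0.002 | now [538.4 179.9  84. ] rot [3.141e+00 2.000e-03 2.928e+00] t 2.92 F [-0.22 -0.2   1.17] j6 0.39
```

move_arm(
  moves=[
    {"tx": 0, "ty": 0, "tz": 0.5, "twist": 0},
    {"tx": 0, "ty": 0, "tz": 0.7, "twist": 0},
    {"tx": 0, "ty": 0, "tz": 0.8, "twist": 0},
    {"tx": 0, "ty": 0, "tz": 0.8, "twist": 0},
  ],
)

```text
time_s: 3.42
tcp_pos: [537.5, 179.8, 74.5]
ee_rot: [3.142, 0.0, 2.929]
contact_force: [-0.1, 0.1, 1.6]
finger_gap: 0.3
```

move_arm(
  moves=[
    {"tx": 0, "ty": 0, "tz": 0.05, "twist": 0},
    {"tx": 0, "ty": 0, "tz": 0.1, "twist": 0},
    {"tx": 0, "ty": 0, "tz": 0.1, "twist": 0},
  ],
)

```text
time_s: 3.8
tcp_pos: [537.5, 179.8, 73.4]
ee_rot: [3.142, 0.0, 2.929]
contact_force: [0.3, -0.1, 1.9]
finger_gap: 0.2
```

move_arm(
  moves=[
    {"tx": 0, "ty": 0, "tz": 0.1, "twist": 0},
    {"tx": 0, "ty": 0, "tz": 0.2, "twist": 0},
    {"tx": 0, "ty": 0, "tz": 0.2, "twist": 0},
  ],
)

```text
time_s: 4.18
tcp_pos: [537.5, 179.8, 71.4]
ee_rot: [3.142, 0.0, 2.929]
contact_force: [0.0, -0.4, 2.6]
finger_gap: -0.1
```

Bolt A gives, with force rising only about 0.5 N/mm. I'll press a little more so the tap clearly counts.

move_arm(
  moves=[
    {"tx": 0, "ty": 0, "tz": 0.1, "twist": 0},
    {"tx": 0, "ty": 0, "tz": 0.17, "twist": 0},
    {"tx": 0, "ty": 0, "tz": 0.17, "twist": 0},
  ],
)

```text
time_s: 4.55
tcp_pos: [537.6, 179.8, 69.9]
ee_rot: [3.141, 0.0, 2.929]
contact_force: [-1.7, -1.3, 6.4]
finger_gap: -0.1
```

Bolt A dips 5 mm, then stops hard at 6.4 N, so it is the loose one. Next is the middle bolt.

move_arm(
  moves=[
    {"tx": 0, "ty": 0, "tz": -1, "twist": 0},
    {"tx": 0, "ty": 0, "tz": -5, "twist": 0},
    {"tx": 0, "ty": -4, "tz": -6, "twist": 0},
    {"tx": 0, "ty": -10, "tz": -6, "twist": 0},
    {"tx": 0, "ty": -14.5, "tz": -6, "twist": 0},
    {"tx": 0, "ty": -14.7, "tz": -4, "twist": 0},
    {"tx": 0, "ty": -14.7, "tz": -4, "twist": 0},
  ],
)

```text
time_s: 5.42
tcp_pos: [505.6, 35.8, 109.2]
ee_rot: [-3.141, -0.002, 2.928]
contact_force: [-0.4, 0.2, 0.6]
finger_gap: 0.3
```

```bash
python3 - <<'E'
from h import *
go(506.5,36.3,76)
c=calibration("wrist"); im,d=get_image("wrist"); cv2.imwrite("pics/w3.png",im[:,:,::-1])
for p in [(537.8,179.8,75),(506.5,36.3,75),(476.5,-99.5,75)]: print(proj(c,p).round(1))
E
```

```text
tx,ty,tz cm [-0.08  0.07  3.32] twist 0.001 | now [505.6  35.8 109.2] rot [-3.141e+00 -2.000e-03  2.928e+00] t 5.42 F [-0.42  0.16  0.6 ] j6 0.12
[479.  221.6]
[253.9 221.6]
[ 40. 221.]
```

View pics/w3.png

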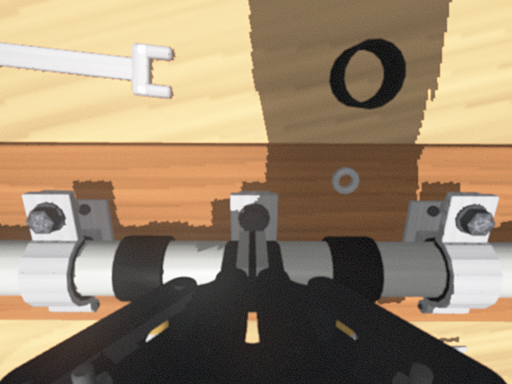

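Wrist view: bolt B is at (254,218), directly under the fingers, with C at (42,218) and A at (479,219). I'm tapping B.

move_arm(
  moves=[
    {"tx": 0.05, "ty": 0, "tz": 2, "twist": 0},
    {"tx": 0.05, "ty": 0, "tz": 3, "twist": 0},
    {"tx": 0.05, "ty": 0, "tz": 3.3, "twist": 0},
    {"tx": 0.05, "ty": 0, "tz": 3.4, "twist": 0},
    {"tx": 0.05, "ty": 0, "tz": 3.4, "twist": 0},
  ],
)

```text
time_s: 6.1
tcp_pos: [506.2, 36.3, 76.1]
ee_rot: [3.142, 0.0, 2.929]
contact_force: [0.2, 0.0, -0.5]
finger_gap: -0.2
```

move_arm(
  moves=[
    {"tx": 0, "ty": 0, "tz": 0.1, "twist": 0},
    {"tx": 0, "ty": 0, "tz": 0.15, "twist": 0},
    {"tx": 0, "ty": 0, "tz": 0.15, "twist": 0},
  ],
)

```text
time_s: 6.48
tcp_pos: [506.2, 36.2, 74.7]
ee_rot: [3.141, 0.001, 2.929]
contact_force: [-1.8, 0.5, 9.2]
finger_gap: 0.0
```

Bolt B is tight: 9.2 N at about 0.3 mm. Bolt C is next.

move_arm(
  moves=[
    {"tx": 0, "ty": 0, "tz": -1, "twist": 0},
    {"tx": 0, "ty": 0, "tz": -5, "twist": 0},
    {"tx": 0, "ty": -4, "tz": -5.5, "twist": 0},
    {"tx": 0, "ty": -9, "tz": -5.5, "twist": 0},
    {"tx": 0, "ty": -13.5, "tz": -5.5, "twist": 0},
    {"tx": 0, "ty": -13.8, "tz": -3.5, "twist": 0},
    {"tx": 0, "ty": -13.8, "tz": -3.5, "twist": 0},
  ],
)

```text
time_s: 7.35
tcp_pos: [476.0, -98.9, 108.8]
ee_rot: [3.141, -0.002, 2.928]
contact_force: [0.0, 0.7, 0.7]
finger_gap: -0.4
```

```bash
python3 - <<'E'
from h import *
go(476.5,-99,76)
c=calibration("wrist"); im,d=get_image("wrist"); cv2.imwrite("pics/w4.png",im[:,:,::-1])
E
```

```text
tx,ty,tz cm [-0.05 -0.    3.28] twist 0.001 | now [476.  -98.9 108.8] rot [ 3.141e+00 -2.000e-03  2.928e+00] t 7.35 F [0.01 0.7  0.69] j6 -0.16
```

View pics/w4.png

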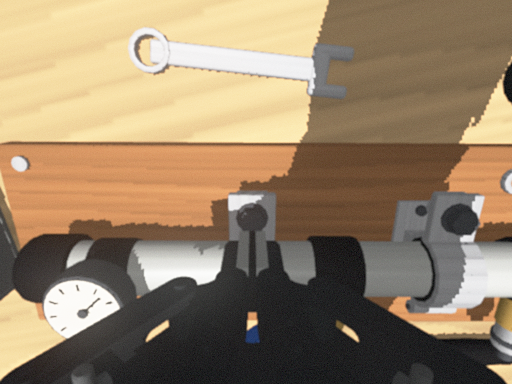

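Bolt C is at (252,217), under the fingers; the gauge near (83,312) is clear.

move_arm(
  moves=[
    {"tx": 0.05, "ty": 0, "tz": 2, "twist": 0},
    {"tx": 0.05, "ty": 0, "tz": 3, "twist": 0},
    {"tx": 0.05, "ty": 0, "tz": 3.3, "twist": 0},
    {"tx": 0.05, "ty": 0, "tz": 3.4, "twist": 0},
    {"tx": 0.05, "ty": 0, "tz": 3.5, "twist": 0},
    {"tx": 0.05, "ty": 0, "tz": 3.5, "twist": 0},
  ],
)

```text
time_s: 8.15
tcp_pos: [476.6, -98.6, 74.9]
ee_rot: [3.142, 0.001, 2.929]
contact_force: [-1.3, 1.2, 6.7]
finger_gap: -0.2
```

Bolt C is tight too: 6.7 N with no give. So clip A, next to the valve, is the loose one. I'll return above A with the fingers about 56 mm apart.

move_arm(
  fingers=0.32,
  moves=[
    {"tx": 0, "ty": 0, "tz": -3, "twist": 0},
    {"tx": 0, "ty": 0, "tz": -6, "twist": 0},
    {"tx": 0, "ty": 5, "tz": -6, "twist": 0},
    {"tx": 0, "ty": 11, "tz": -6, "twist": 0},
    {"tx": 0, "ty": 17, "tz": -6, "twist": 0},
    {"tx": 0, "ty": 23, "tz": -6, "twist": 0},
    {"tx": 0, "ty": 28, "tz": -6, "twist": 0},
    {"tx": 0, "ty": 28.5, "tz": -6, "twist": 0},
    {"tx": 0, "ty": 28.5, "tz": -3.5, "twist": 0},
    {"tx": 0, "ty": 28.5, "tz": -3.5, "twist": 0},
  ],
)

```text
time_s: 9.4
tcp_pos: [535.5, 179.2, 108.2]
ee_rot: [-3.14, -0.002, 2.928]
contact_force: [0.7, -0.1, 0.5]
finger_gap: 56.3
```

```bash
python3 - <<'E'
from h import *
go(537.3,180,42)
c=calibration("wrist"); im,d=get_image("wrist"); cv2.imwrite("pics/w5.png",im[:,:,::-1])
print(get_state()['finger_gap'],ray(c,(254,217),75))
E
```

```text
tx,ty,tz cm [-0.16  0.11  6.62] twist 0.002 | now [535.5 179.2 108.2] rot [-3.140e+00 -2.000e-03  2.928e+00] t 9.4 F [ 0.65 -0.06  0.5 ] j6 0.39
56.838120135313815 [532.81581484 180.53396474  75.        ]
```

View pics/w5.png

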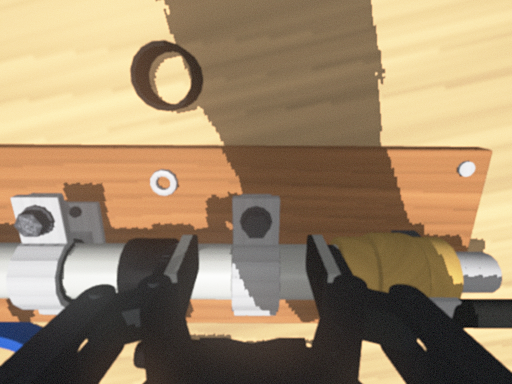

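The bolt is at (257,221), between the open fingertips at about (187,240) and (317,240). I'll check its position before going down.

```bash
python3 - <<'E'
from h import *
c=calibration("wrist"); p=ray(c,(256.5,220.5),75); print(p)
go(p[0],p[1],42)
E
```

```text
[536.63647185 181.56898704  75.        ]
tx,ty,tz cm [-0.01  0.24  6.72] twist 0.002 | now [536.1 179.3 109.2] rot [-3.141e+00 -1.000e-03  2.928e+00] t 9.45 F [-0.83 -0.18 -0.29] j6 0.39
```

move_arm(
  moves=[
    {"tx": 0, "ty": 0.18, "tz": 1.5, "twist": 0},
    {"tx": 0, "ty": 0.18, "tz": 3, "twist": 0},
    {"tx": 0, "ty": 0.18, "tz": 4, "twist": 0},
    {"tx": 0, "ty": 0.18, "tz": 4, "twist": 0},
  ],
)

```text
time_s: 9.95
tcp_pos: [536.3, 181.6, 68.3]
ee_rot: [-3.141, -0.001, 2.929]
contact_force: [-0.3, -0.7, 0.2]
finger_gap: 56.4
```

```bash
python3 - <<'E'
from h import *
go(536.9,180.8,42)
im,d=get_image("wrist"); cv2.imwrite("pics/w6.png",im[:,:,::-1])
im,d=get_image("side"); cv2.imwrite("pics/s6.png",cv2.resize(im[180:300,200:330,::-1],None,fx=5,fy=5,interpolation=cv2.INTER_CUBIC))
E
```

```text
tx,ty,tz cm [-0.07 -0.06  2.63] twist 0.002 | now [536.3 181.6  68.3] rot [-3.141e+00 -1.000e-03  2.929e+00] t 9.95 F [-0.29 -0.71  0.25] j6 0.4
```

View pics/w6.png

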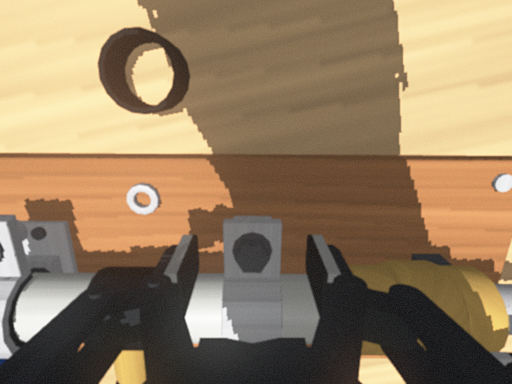

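View pics/s6.png

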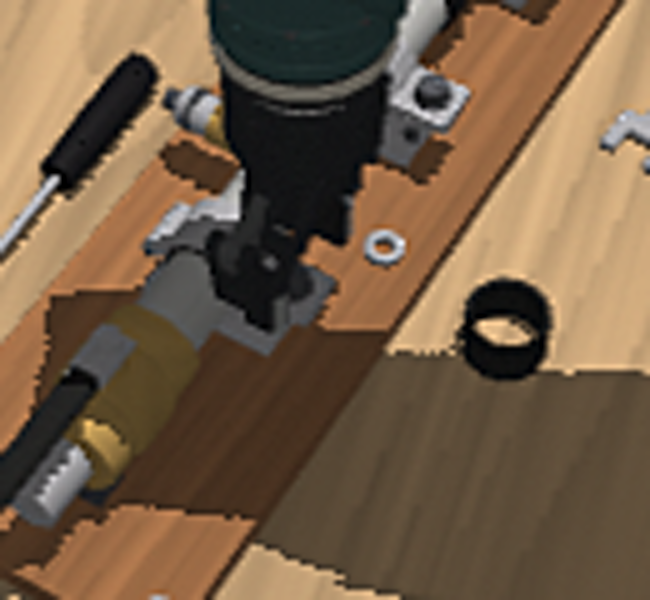

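The ear (centre about column 252) is midway between the pads at 192 and 312. I'll narrow the gap a little to stay clear of the valve and go down.

move_arm(
  fingers=0.12,
  moves=[
    {"tx": 0, "ty": 0, "tz": 0.3, "twist": 0},
    {"tx": 0, "ty": 0, "tz": 1, "twist": 0},
    {"tx": 0, "ty": 0, "tz": 1.6, "twist": 0},
    {"tx": 0, "ty": 0, "tz": 1.6, "twist": 0},
  ],
)

```text
time_s: 10.55
tcp_pos: [536.5, 181.7, 52.6]
ee_rot: [-3.141, -0.001, 2.929]
contact_force: [-0.0, -0.2, 0.3]
finger_gap: 48.0
```

move_arm(
  moves=[
    {"tx": 0, "ty": -0.03, "tz": 0.5, "twist": 0},
    {"tx": 0, "ty": -0.03, "tz": 1.1, "twist": 0},
    {"tx": 0, "ty": -0.03, "tz": 1.1, "twist": 0},
  ],
)

```text
time_s: 10.92
tcp_pos: [536.5, 181.4, 41.6]
ee_rot: [-3.141, -0.001, 2.929]
contact_force: [-0.2, -0.5, -0.3]
finger_gap: 47.9
```

```bash
python3 - <<'E'
from h import *
go(536.9,180.8,42)
im,d=get_image("wrist"); cv2.imwrite("pics/w7.png",im[:,:,::-1])
E
```

```text
tx,ty,tz cm [-0.05 -0.05 -0.04] twist 0.002 | now [536.5 181.4  41.6] rot [-3.141e+00 -1.000e-03  2.929e+00] t 10.93 F [-0.21 -0.51 -0.25] j6 0.39
```

View pics/w7.png

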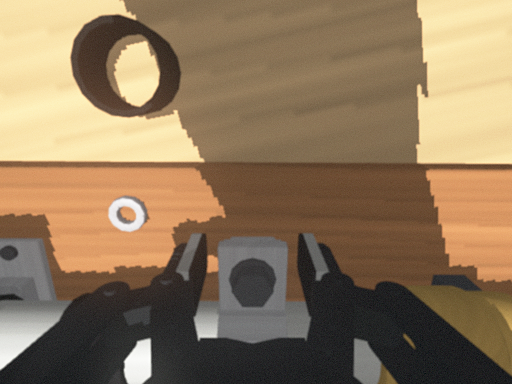

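The ear (columns 218–287) sits between the pads (205 and 302) with no contact force. Closing the fingers.

move_arm(
  fingers=-1,
  moves=[
    {"tx": 0, "ty": 0, "tz": 0, "twist": 0},
    {"tx": 0, "ty": 0, "tz": 0, "twist": 0},
    {"tx": 0, "ty": 0, "tz": 0, "twist": 0},
    {"tx": 0, "ty": 0, "tz": 0, "twist": 0},
  ],
)

```text
time_s: 11.48
tcp_pos: [536.9, 181.5, 42.5]
ee_rot: [3.142, 0.0, 2.929]
contact_force: [-2.8, -0.4, 5.3]
finger_gap: 30.8
```

Gripped at 30.8 mm, close to the ear's 32 mm width. I'll lift along the arc about the hinge.

move_arm(
  moves=[
    {"tx": -0.04, "ty": 0, "tz": -0.4, "twist": 0},
    {"tx": -0.1, "ty": 0, "tz": -0.8, "twist": 0},
    {"tx": -0.14, "ty": 0, "tz": -1.16, "twist": 0},
    {"tx": -0.28, "ty": 0, "tz": -1.72, "twist": 0},
    {"tx": -0.45, "ty": 0, "tz": -2.29, "twist": 0},
    {"tx": -0.45, "ty": 0, "tz": -2.29, "twist": 0},
  ],
)

```text
time_s: 12.22
tcp_pos: [541.3, 180.5, 65.4]
ee_rot: [3.142, 0.0, 2.929]
contact_force: [1.2, 0.7, -7.3]
finger_gap: 30.7
```

```bash
python3 - <<'E'
from h import *
go(536.9,181,42)
im,d=get_image("wrist"); cv2.imwrite("pics/w8.png",im[:,:,::-1])
im,d=get_image("side"); cv2.imwrite("pics/s8.png",cv2.resize(im[180:300,200:330,::-1],None,fx=5,fy=5,interpolation=cv2.INTER_CUBIC))
E
```

```text
tx,ty,tz cm [ 0.44 -0.04  2.34] twist 0.002 | now [541.3 180.5  65.4] rot [3.142 0.    2.929] t 12.22 F [ 1.18  0.68 -7.27] j6 0.39
```

View pics/w8.png

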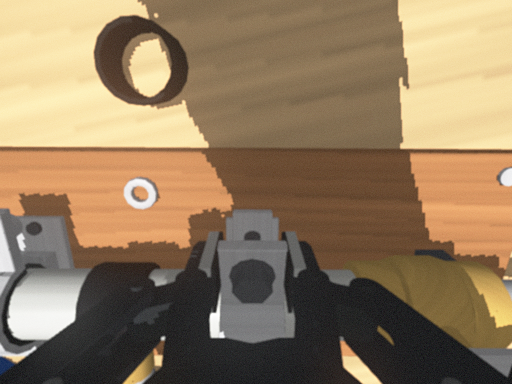

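View pics/s8.png

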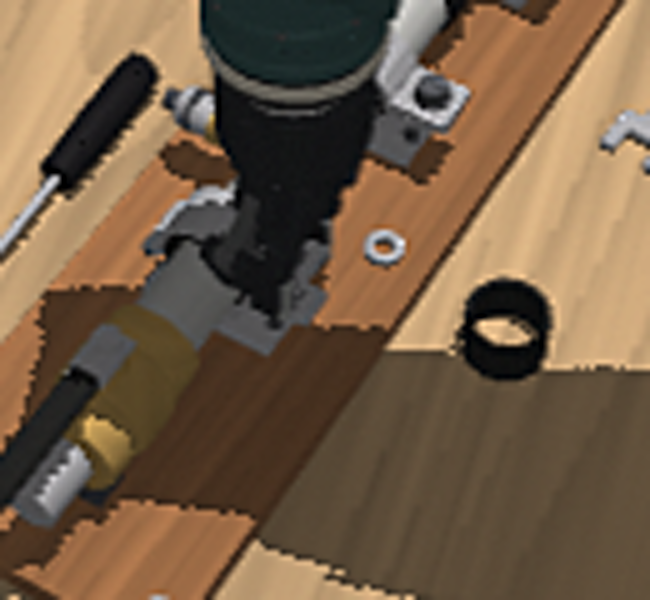

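The cap has risen with the fingers: the fixed lower ear with its hole shows beneath at (252,225). Continuing the arc to about 1.0 rad.

move_arm(
  moves=[
    {"tx": -0.22, "ty": 0, "tz": -0.54, "twist": 0},
    {"tx": -0.48, "ty": 0, "tz": -1.07, "twist": 0},
    {"tx": -0.78, "ty": 0, "tz": -1.56, "twist": 0},
    {"tx": -1.11, "ty": 0, "tz": -2.05, "twist": 0},
    {"tx": -1.48, "ty": 0, "tz": -2.5, "twist": 0},
    {"tx": -1.88, "ty": 0, "tz": -2.93, "twist": 0},
    {"tx": -2.3, "ty": 0, "tz": -3.32, "twist": 0},
    {"tx": -2.77, "ty": 0, "tz": -3.69, "twist": 0},
    {"tx": -2.77, "ty": 0, "tz": -3.69, "twist": 0},
  ],
)

```text
time_s: 13.45
tcp_pos: [568.7, 174.5, 102.2]
ee_rot: [-3.141, 0.0, 2.928]
contact_force: [-2.6, -2.7, -5.6]
finger_gap: 30.4
```

```bash
python3 - <<'E'
from h import *
go(536.9,181,42)
im,d=get_image("wrist"); cv2.imwrite("pics/w9.png",im[:,:,::-1])
im,d=get_image("side"); cv2.imwrite("pics/s9.png",cv2.resize(im[180:300,200:330,::-1],None,fx=5,fy=5,interpolation=cv2.INTER_CUBIC))
E
```

```text
tx,ty,tz cm [ 3.25 -0.03  6.02] twist 0.002 | now [568.7 174.5 102.2] rot [-3.141  0.     2.928] t 13.45 F [-2.65 -2.7  -5.57] j6 0.37
```

View pics/w9.png

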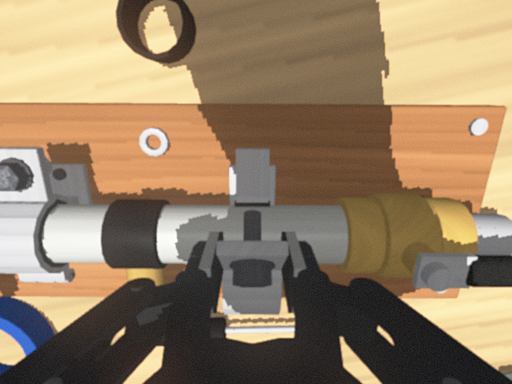

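View pics/s9.png

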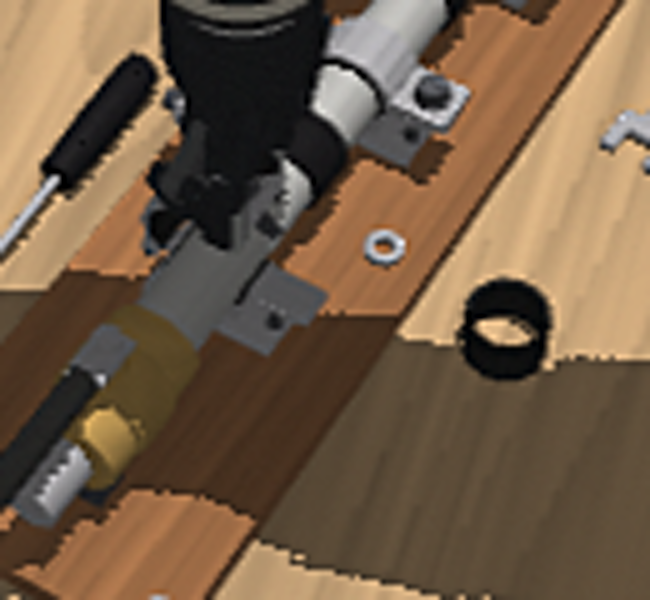

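The cap stands open, the shank shows at (253,225), and the TCP travel (32 mm, 60 mm) fits 0.9 rad. I'll go a little further for margin, then let it settle.

move_arm(
  moves=[
    {"tx": -0.2, "ty": 0, "tz": -0.14, "twist": 0},
    {"tx": -0.42, "ty": 0, "tz": -0.28, "twist": 0},
    {"tx": -0.65, "ty": 0, "tz": -0.42, "twist": 0},
    {"tx": -0.65, "ty": 0, "tz": -0.42, "twist": 0},
    {"tx": -0.65, "ty": 0, "tz": -0.42, "twist": 0},
    {"tx": -0.65, "ty": 0, "tz": -0.42, "twist": 0},
  ],
)

```text
time_s: 14.3
tcp_pos: [574.6, 173.2, 106.2]
ee_rot: [-3.141, 0.0, 2.929]
contact_force: [-3.4, -3.7, -6.6]
finger_gap: 30.6
```

```bash
python3 - <<'E'
from h import *
go(536.9,181,42)
c=calibration("wrist"); im,d=get_image("wrist"); cv2.imwrite("pics/w10.png",im[:,:,::-1]); np.save("w10.npy",d)
im2,d2=get_image("side"); cv2.imwrite("pics/s10.png",cv2.resize(im2[180:300,200:330,::-1],None,fx=5,fy=5,interpolation=cv2.INTER_CUBIC))
f=192/np.tan(np.radians(c['fov_y'])/2)
y=np.array([np.cos(-.215+np.pi/2),np.sin(-.215+np.pi/2)]); x=np.array([np.cos(-.215),np.sin(-.215)])
for u in (230,245,253,261,275):
  for v in range(225,320,12):
    z=d[v,u]; q=c['pose'][:3,:3]@np.array([(u-c['cx'])/f*z,(v-c['cy'])/f*z,z])+c['pose'][:3,3]
    r=q[:2]-[537,181]; print(u,v,'x,y,z from shut ear',(r@x).round(1),(r@y).round(1),q[2].round(1))
E
```

```text
tx,ty,tz cm [ 3.85 -0.03  6.42] twist 0.002 | now [574.6 173.2 106.2] rot [-3.141  0.     2.929] t 14.3 F [-3.45 -3.73 -6.62] j6 0.37
230 225 x,y,z from shut ear 38.9 -14.1 77.9
230 237 x,y,z from shut ear 46.8 -14.2 79.0
230 249 x,y,z from shut ear 24.0 -9.9 134.4
230 261 x,y,z from shut ear 35.2 -10.7 125.9
230 273 x,y,z from shut ear 51.5 -12.0 111.5
230 285 x,y,z from shut ear 59.0 -12.2 111.7
230 297 x,y,z from shut ear 66.6 -12.3 112.0
230 309 x,y,z from shut ear 167.0 -21.8 2.1
245 225 x,y,z from shut ear 21.6 -3.8 115.1
245 237 x,y,z from shut ear 25.6 -3.7 120.1
245 249 x,y,z from shut ear 24.5 -3.4 133.5
245 261 x,y,z from shut ear 31.3 -3.5 132.4
245 273 x,y,z from shut ear 37.3 -3.5 132.7
245 285 x,y,z from shut ear 58.0 -4.0 113.0
245 297 x,y,z from shut ear 67.4 -4.1 110.9
245 309 x,y,z from shut ear 167.7 -6.7 1.2
253 225 x,y,z from shut ear 20.1 0.2 118.2
253 237 x,y,z from shut ear 25.9 0.2 119.5
253 249 x,y,z from shut ear 24.0 0.1 134.4
253 261 x,y,z from shut ear 30.6 0.1 133.4
253 273 x,y,z from shut ear 36.4 0.2 134.0
253 285 x,y,z from shut ear 58.4 0.4 112.4
253 297 x,y,z from shut ear 67.4 0.4 110.8
253 309 x,y,z from shut ear 167.6 1.4 1.4
261 225 x,y,z from shut ear 39.2 5.5 77.3
261 237 x,y,z from shut ear 47.0 5.6 78.6
261 249 x,y,z from shut ear 24.1 3.6 134.2
261 261 x,y,z from shut ear 30.7 3.7 133.3
261 273 x,y,z from shut ear 36.7 3.8 133.6
261 285 x,y,z from shut ear 58.4 4.7 112.4
261 297 x,y,z from shut ear 67.1 4.8 111.2
261 309 x,y,z from shut ear 167.6 9.4 1.3
275 225 x,y,z from shut ear 38.8 14.4 78.2
275 237 x,y,z from shut ear 46.8 14.5 78.9
275 249 x,y,z from shut ear 23.6 9.6 135.1
275 261 x,y,z from shut ear 35.1 10.6 126.2
275 273 x,y,z from shut ear 51.3 12.1 111.8
275 285 x,y,z from shut ear 59.0 12.4 111.7
275 297 x,y,z from shut ear 66.5 12.5 112.0
275 309 x,y,z from shut ear 169.1 23.8 -0.5
```

View pics/w10.png

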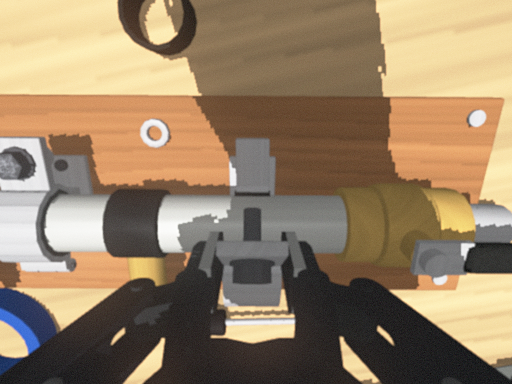

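Depth check: the ear's lower free edge sits at (24, 134.5). Relative to the hinge that is a radius of 93.6 mm (expected 94 mm) and an opening of about 0.96 rad. I'll check that it stays still and that the bystanders haven't moved, then hand in.

```bash
python3 - <<'E'
from h import *
im,d=get_image("top"); cv2.imwrite("pics/t11.png",im[:,:,::-1])
a=cv2.imread("pics/top0.png")
for n,(x0,x1,y0,y1) in dict(liner=(210,232,215,235),tape=(274,308,142,173),bin=(350,402,196,240),glue=(118,145,165,188),driver=(198,254,140,160),washer=(224,234,199,209),spanner=(262,310,230,252)).items():
    print(n,cv2.absdiff(a[y0:y1,x0:x1],im[y0:y1,x0:x1,::-1].copy()).mean().round(1))
s=get_state(); print(s['tcp_pos'],s['qvel'].round(4),s['finger_gap'],s['contact_force'])
E
```

```text
liner 46.3
tape 0.7
bin 0.8
glue 0.7
driver 16.2
washer 0.7
spanner 34.2
[574.59024909 173.18856582 106.21134414] [ 0.0001  0.0025  0.0011 -0.001   0.0005 -0.0003] 30.36219421886239 [-4.20183812 -4.3123068  -6.57176208]
```

View pics/t11.png

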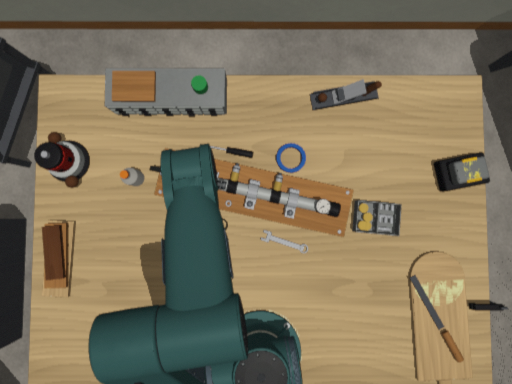

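The top view shows tape, bin, glue and washer unchanged. The differences at liner, screwdriver and spanner come from the arm covering them or from its shadow; they still lie where they were. Handing in.

```bash
python3 -c "
from cell import *
print(hand_in()); s=get_state(); print(s['time_s'],s['tcp_pos'],s['finger_gap'])"
```

```text
the job is handed in; nothing more can be done
None
the job is handed in; nothing more can be done
```

The loose bolt is on the clip next to the valve. I lifted that clip's top half to about 0.96 rad (55°) and handed in with the gripper still holding it there.

- **Taps, in order from the valve:**
  - **Nearest the valve:** this bolt gave. It read 1.6 N at first touch and 2.6 N at 3.6 mm down, then hit its stop at about 5 mm with 6.4 N.
  - **Middle:** tight, 9.2 N with almost no movement.
  - **Farthest:** tight, 6.7 N with almost no movement.
- **Lift:** I gripped the ear by its side edges and raised it along the arc around its hinge. The 0.96 rad comes from the depth picture. The ear edge's distance from the hinge measured 93.6 mm against the expected 94 mm. The commanded angle was about 1.0 rad, so the two agree to about 3 degrees.
- **Last checks:** the arm was still. The finger opening was 30.4 mm on the 32 mm ear, with about 9 N at the wrist. About 14.4 s of the 45 s had passed.
- **Loose things:** the tape, bin, glue and washer look unchanged from the start picture. My picture comparison showed differences at the liner, screwdriver and spanner. By eye these come from the arm and its shadow. In the last overhead picture the spanner is clear, but the arm hides most of the liner and part of the screwdriver. The liner still stood in its place in the last wrist picture.

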